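# Make up two door-fitting kits

### The job

Make up the two fitting kits in the grey trays, one part to a compartment, each standing flat on the compartment's floor the same way up as it stands now. Counting from the end with the hanging tab, the three-compartment tray gets the tall narrow sleeve, then the angle bracket, then the clamp block; the two-compartment tray gets the wide collar, then the flanged hub. Leave the tape roll, the little carton and the tin where they are.

Things in the scene. Friction and masses are not known exactly. Their poses are not given: they have to be found in the camera images.
- long_tray: Fixed grey tray, three equal compartments in one row: 238 mm long (x) x 108 mm (y); a flat tab (25 x 50 mm, dark dot) sticks out of its -x end. Walls 4 mm thick, tops 18 mm above bench; floor 4 mm thick; each compartment 74 (x) x 100 mm (y) inside. Origin: underside centre, x along the row away from the tab, z up. Compartment centres: x = -78 (by the tab), 0 and +78 mm, y = 0.
- short_tray: Fixed grey tray, two equal compartments in one row: 160 mm long (x) x 108 mm (y); a flat tab (25 x 50 mm, dark dot) sticks out of its -x end. Walls 4 mm thick, tops 18 mm above bench; floor 4 mm thick; each compartment 74 (x) x 100 mm (y) inside. Origin: underside centre, x along the row away from the tab, z up. Compartment centres: x = -39 (by the tab) and +39 mm, y = 0.
- sleeve: Tall narrow steel sleeve: a plain tube standing upright, 34 mm outer diameter, 22 mm bore, 52 mm high, loose, about 0.16 kg. Origin: centre of the underside; z is the tube's axis, up.
- collar: Wide thick-walled steel collar, lying on its flat face with the bore upright: 54 mm outer diameter, 28 mm bore, 42 mm high, loose, about 0.35 kg. Origin: centre of the underside; z is the bore's axis, up.
- angle: Steel angle bracket, an L standing on its foot: foot 50 mm (x) by 44 mm (y) by 8 mm thick; upright plate 8 mm thick (x), 44 mm wide (y), reaching 52 mm above the underside, at the -x edge of the foot, the plate's mid-plane at x = -21 mm. Loose, about 0.22 kg. Origin: centre of the foot's underside; z up.
- block: Grey plastic pipe-clamp block, 50 mm (x) by 32 mm (y) by 46 mm high, with a dark parting line round it, a dark round pipe bore mark on both long sides and two low steel bolt heads (4 mm) on top. Loose, about 0.12 kg. Origin: centre of the underside; z up.
- hub: Aluminium flanged hub standing on its flange: round flange 56 mm in diameter and 12 mm thick, and on it a round neck 30 mm in diameter up to 52 mm above the underside, with a small dark centre hole on top. Loose, about 0.18 kg. Origin: centre of the underside; z up.
- tape: Bystander, to be left alone: roll of black tape lying flat, 60 mm diameter, 38 mm bore, 19 mm high, loose. Origin: centre of the underside.
- carton: Bystander, to be left alone: small closed cardboard box, 52 mm (x) by 40 mm (y) by 40 mm high, loose. Origin: centre of the underside.
- tin: Bystander, to be left alone: round closed steel tin with a pale paper label, 50 mm diameter, 58 mm high, loose. Origin: centre of the underside.

How it is judged:
By the outcome, as a careful person would: the job done as asked, in the order asked, and still so for the second after the job is handed in, with the robot touching nothing.
It also fails if it takes over 128 s, if anything falls off the work surface, if the arm or the gripper's body presses on something with over 40 N, if the wrist force passes 120 N, or if a joint passes its speed limit or range.

### The arm

A 6-joint arm with a two-finger parallel gripper is mounted at the origin on the work surface. World frame = base frame: x ahead of the robot, y to its left, z up, the work surface at z = 0. Lengths are in m, angles in rad, forces in N, time in s.
With the tool pointing down it reaches from about 0.2 to 0.875 m from the base axis. Payload 3.4 kg.
Tool frame: the origin (TCP) lies midway between the tips of the shut fingers; the grasp point (between the pads) lies 19 mm behind it; z points along the fingers, y is the line along which they close (so a half turn about z gives the same grasp; the last joint's range is limited). The gripper opens to 94 mm and grips with 3 to 60 N. Pads are 16 mm wide; open, the fingers measure 119 mm over their backs; the gripper's body (75 mm by 177 mm) begins 78 mm behind the grasp point.
Start: joints at [1.201, 0.276, 1.505, -0, 1.361, -0.121], TCP at [0.142, 0.557, 0.205] pointing down, gripper open.
Joint ranges: [-2.89, 2.89], [-0.75, 2.08], [0.22, 2.7], [-1.18, 4.32], [0.11, 2.71], [-2.7, 2.7]. Speed limits (rad/s): [2.57, 2.57, 3.14, 3.14, 3.14, 3.14].

### API

Orientations are given as a unit quaternion [x, y, z, w].
In Python, from cell import r gives the robot as it stands. The module is installed in compiled form; this text tells all that it offers. Calls block until the motion is done:
- r.goto(position, orientation): joint-space move of the TCP to a pose.
- r.move_straight(position, speed=0.15, rot=None, force_limit=None): straight line of the TCP; rot=None keeps the orientation; speed is the mean speed in m/s. With force_limit (N) it stops when the force on the tool has changed by that much, and returns True; else False.
- r.move_j(angles): joint-space move.
- r.ungrasp() and r.gripper_close(strength=None): open the fingers fully, or close them until they stop; strength is the grip in N (None keeps the last).
- r.dwell(seconds).
- r.inverse_kinematics(position, orientation): joint angles nearest the present ones, or None.
- r.read_camera(name): name is "scene" or "top" or "wrist"; returns a dict with "image" (480x640x3 uint8, red, green, blue), "fx", "fy", "cx", "cy" (pixels), "cam_to_world" (4x4, takes a point from camera to world coordinates); the wrist camera has in their place "T_tool_cam" (4x4, takes a point from camera to tool coordinates, whose origin is the TCP and whose axes are the flange's). Camera axes: x right, y up, looking along -z (the intrinsics and any distortion apply to the point x, -y, -z); pixel columns grow to the right and rows downward; lengths in m; the calibration is good to about 2 mm. A picture is of the moment at which its call begins: read the wrist's pose just before it. There is no depth.
A pose or a line that the arm cannot do raises r.PlanningError and nothing moves.
- r.finish_job(): hands the job in; it is judged then, once.
Trained networks look in a picture, given as the dict that the camera call returned (one of the last four; its "shot" number tells which), for a name from the list of things; names that differ only in an ending like _2 or _b are one class to them, and where a whole thing is asked for, a point or a joint stands for the part that bears it (a point fixed in the world has none). Each returns a list of dicts, best first, with "confidence" (0 to 1); they miss things now and then, are a little off and sometimes report something else, mostly with a low value. They report only what shows in the picture. A call takes as long as a camera call.
- r.spot_in(picture, target): "point" ([column, row] in pixels, amid what is visible of it).
- r.landmark_of(picture, target): "point" ([column, row] in pixels: a listed point, or the origin of a listed thing).
Readings, each from a call of its own:
- r.get_time(): time.
- r.get_qpos(): joint angles.
- r.get_joint_velocities(): joint speeds.
- r.get_effort(): joint torques, N m.
- r.get_ee_pos(): TCP position.
- r.get_orientation(): TCP orientation.
- r.get_ft_force(): force on the tool from outside, world axes, zero at the start.
- r.get_ft_torque(): the same for the moment, N m.
- r.get_width(): opening from 0.0 (shut) to 1.0 (fully open).
- r.get_grasp_force(): force on a finger pad.
Only numpy, scipy, OpenCV 4.12 (cv2) and the standard library are available. Lean on these libraries where they do the work, as an engineer would, in place of code of your own. Each camera call takes 0.05 s, during which the arm holds its last target. There are 200 camera calls.

## Working session

There is one attempt and no reset: what is moved stays moved. The work goes in short steps, each a Python script; the robot and the scene stay as the last script left them, time stands still between calls to the robot, and variables do not carry over. Pictures are saved under pics/ and viewed, at most 14 in all, crops included, and the job is handed in when it is done.

```bash
mkdir -p pics; cat > h.py <<'E'
import numpy as np, cv2
from cell import r
def ray(p,pix,z):
    T=np.array(p["cam_to_world"]);d=np.array([(pix[0]-p["cx"])/p["fx"],-(pix[1]-p["cy"])/p["fy"],-1.])
    d=T[:3,:3]@d;o=T[:3,3];return o+d*(z-o[2])/d[2]
def proj(p,X):
    T=np.linalg.inv(np.array(p["cam_to_world"]));c=T[:3,:3]@np.array(X)+T[:3,3]
    return np.array([p["cx"]+p["fx"]*c[0]/-c[2],p["cy"]-p["fy"]*c[1]/-c[2]])
def wristpic():
    from scipy.spatial.transform import Rotation as R
    M=np.eye(4);M[:3,3]=r.get_ee_pos();M[:3,:3]=R.from_quat(r.get_orientation()).as_matrix()
    p=r.read_camera("wrist");p=p;q=dict(p);q["cam_to_world"]=M@np.array(p["T_tool_cam"]);return p,q
def save(p,n): cv2.imwrite("pics/"+n,cv2.cvtColor(p["image"],cv2.COLOR_RGB2BGR))
E
python3 - <<'E'
from h import *
for n in("top","scene"):
    p=r.read_camera(n);save(p,n+".png");print(n,[k for k in p],p["fx"],np.round(p["cam_to_world"],3).tolist())
    for t in "long_tray short_tray sleeve collar angle block hub tape carton tin".split():
        a=r.spot_in(p,t)[:2];b=r.landmark_of(p,t)[:2]
        print(t,[(np.round(x["point"]).tolist(),round(x["confidence"],2)) for x in a],[(np.round(x["point"]).tolist(),round(x["confidence"],2),ray(p,x["point"],0)[:2].round(3).tolist()) for x in b])
print(r.get_time(),r.get_orientation())
E
```

```text
top ['image', 'fx', 'fy', 'cx', 'cy', 'cam_to_world', 'shot'] 459.86810455870966 [[-0.014, 0.987, -0.161, 0.405], [-0.999, -0.02, -0.034, -0.014], [-0.037, 0.16, 0.986, 0.917], [0.0, 0.0, 0.0, 1.0]]
long_tray [([172.0, 262.0], 0.97), ([483.0, 271.0], 0.18)] [([174.0, 260.0], 0.76, [0.519, 0.323]), ([337.0, 230.0], 0.48, [0.572, -0.009])]
short_tray [([483.0, 271.0], 0.84)] [([479.0, 266.0], 0.97, [0.494, -0.289])]
sleeve [([483.0, 274.0], 0.73), ([394.0, 168.0], 0.65)] [([391.0, 173.0], 0.9, [0.689, -0.122]), ([283.0, 237.0], 0.35, [0.56, 0.101])]
collar [([388.0, 290.0], 0.7), ([336.0, 229.0], 0.19)] [([387.0, 297.0], 0.63, [0.436, -0.105])]
angle [([282.0, 177.0], 0.75), ([390.0, 233.0], 0.57)] [([389.0, 233.0], 0.76, [0.564, -0.113]), ([394.0, 173.0], 0.21, [0.689, -0.127])]
block [([280.0, 179.0], 0.63)] [([286.0, 180.0], 0.8, [0.68, 0.095])]
hub [([270.0, 296.0], 0.63)] [([269.0, 295.0], 0.61, [0.443, 0.13])]
tape [([284.0, 244.0], 0.85)] [([282.0, 234.0], 0.62, [0.567, 0.104])]
carton [([330.0, 293.0], 0.92)] [([330.0, 292.0], 0.73, [0.448, 0.007])]
tin [([336.0, 229.0], 0.81)]
[... 380 characters left out ...]
56.0, 265.0], 0.31)] [([288.0, 327.0], 0.56, [0.695, -0.121])]
collar [([226.0, 221.0], 0.77)] [([230.0, 230.0], 0.88, [0.445, -0.109])]
angle [([144.0, 281.0], 0.64), ([255.0, 265.0], 0.56)] [([258.0, 271.0], 0.66, [0.563, -0.109])]
block [([395.0, 257.0], 0.63)] [([391.0, 265.0], 0.78, [0.676, 0.101])]
hub [([335.0, 177.0], 0.58)] [([332.0, 185.0], 0.63, [0.44, 0.126]), ([389.0, 263.0], 0.32, [0.67, 0.101])]
tape [([354.0, 220.0], 0.64), ([435.0, 174.0], 0.18)] [([353.0, 228.0], 0.73, [0.564, 0.094])]
carton [([283.0, 201.0], 0.73)] [([284.0, 208.0], 0.82, [0.446, 0.008])]
tin [] [([310.0, 252.0], 0.56, [0.573, -0.007])]
2.1 [ 1.24077564e-01  9.92272522e-01  2.43962709e-05 -6.43982343e-06]
```

```bash
python3 - <<'E'
import cv2
a=cv2.imread("pics/top.png")
cv2.imwrite("pics/topc.png",cv2.resize(a[130:340,100:560],(800,365),interpolation=cv2.INTER_CUBIC))
E
```

```text
(no output)
```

View pics/topc.png

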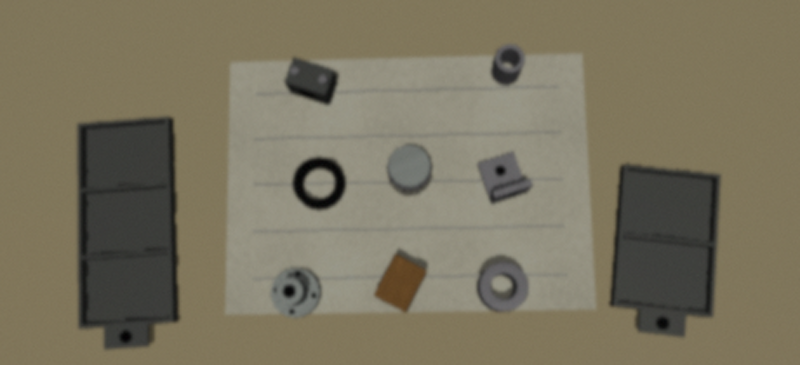

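View pics/scene.png

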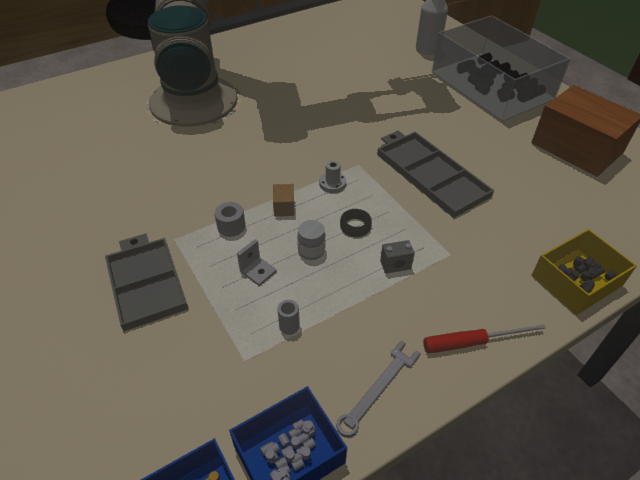

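The top view shows the trays at both sides with their tabs on the robot side (bottom). The nine items are laid out as the networks report. I'll take closer wrist views to get yaw and fine positions.

```bash
cat >> h.py <<'E'
def q(phi): t=(phi+np.pi/2)/2; return [np.cos(t),np.sin(t),0,0]
E
python3 - <<'E'
from h import *
import pickle
out={}
for n,(x,y,z) in dict(L=(.48,.31,.34),A=(.52,.1,.36),B=(.52,-.1,.36),R=(.46,-.28,.34)).items():
    try: r.goto([x,y,z],q(np.pi/2))
    except r.PlanningError as e: print(n,e);continue
    r.dwell(.3)
    p,w=wristpic();save(p,n+".png");out[n]=w
    c=np.array(w["cam_to_world"]);print(n,r.get_time(),c[:3,3].round(3),[ray(w,u,0)[:2].round(2).tolist() for u in((0,0),(640,0),(640,480),(0,480))])
    for t in "long_tray short_tray sleeve collar angle block hub".split():
        b=[k for k in r.landmark_of(p,t)[:2] if k["confidence"]>.4]
        print(' ',t,[(np.round(k["point"]).tolist(),round(k["confidence"],2),ray(w,k["point"],0)[:2].round(4).tolist()) for k in b])
pickle.dump(out,open("w.pkl","wb"))
a=[cv2.imread(f"pics/{n}.png") for n in "LABR"]
E
ls pics
```

```text
L 4.0667 [0.412 0.31  0.519] [[0.23, -0.08], [0.23, 0.71], [0.95, 0.86], [0.95, -0.22]]
  long_tray [([12.0, 173.0], 0.69, [0.4423, -0.1004]), ([325.0, 235.0], 0.65, [0.5282, 0.3245])]
  short_tray []
  sleeve [([22.0, 262.0], 0.63, [0.5678, -0.1099])]
  collar [([11.0, 171.0], 0.93, [0.4402, -0.1021])]
  angle [([25.0, 260.0], 0.76, [0.5657, -0.1051])]
  block []
  hub [([182.0, 174.0], 0.74, [0.4426, 0.1303])]
A 5.6333 [0.452 0.101 0.539] [[0.27, -0.3], [0.27, 0.51], [1.01, 0.67], [1.01, -0.45]]
  long_tray [([471.0, 205.0], 0.86, [0.5277, 0.3253])]
  short_tray [([38.0, 175.0], 0.98, [0.4866, -0.2891])]
  sleeve []
  collar [([167.0, 141.0], 0.56, [0.4395, -0.1034])]
  angle [([174.0, 231.0], 0.78, [0.5678, -0.1049]), ([471.0, 204.0], 0.51, [0.5264, 0.3261])]
  block [([320.0, 303.0], 0.75, [0.6795, 0.11])]
  hub [([334.0, 142.0], 0.61, [0.4412, 0.1268])]
B 7.15 [ 0.452 -0.099  0.539] [[0.27, -0.5], [0.27, 0.31], [1.01, 0.47], [1.01, -0.65]]
  long_tray [([608.0, 199.0], 0.7, [0.5199, 0.3223])]
  short_tray [([181.0, 177.0], 0.94, [0.4902, -0.2881])]
  sleeve [([305.0, 310.0], 0.9
[... 166 characters left out ...]
)]
  block [([380.0, 234.0], 0.67, [0.5714, -0.0025]), ([453.0, 305.0], 0.47, [0.6838, 0.1139])]
  hub [([480.0, 140.0], 0.81, [0.4382, 0.1289]), ([308.0, 230.0], 0.71, [0.5659, -0.109])]
R 8.6333 [ 0.392 -0.279  0.519] [[0.22, -0.67], [0.21, 0.12], [0.93, 0.27], [0.93, -0.81]]
  long_tray []
  short_tray [([308.0, 221.0], 0.8, [0.4895, -0.2879])]
  sleeve [([418.0, 353.0], 0.69, [0.6944, -0.1201])]
  collar [([445.0, 185.0], 0.59, [0.4393, -0.101]), ([308.0, 220.0], 0.48, [0.4876, -0.2885])]
  angle [([433.0, 275.0], 0.76, [0.5683, -0.1069])]
  block [([430.0, 275.0], 0.68, [0.5685, -0.1118])]
  hub [([612.0, 183.0], 0.57, [0.4355, 0.128])]
A.png
B.png
L.png
R.png
scene.png
top.png
topc.png
```

```bash
cat > o.py <<'E'
from h import *
import pickle
out=pickle.load(open("w.pkl","rb"))
def ortho(w,cx,cy,hx,hy,z,s):  # col = (cy+hy-y)*s, row=(cx+hx-x)*s, s px/m
    H,W=int(2*hx*s),int(2*hy*s)
    src=np.float32([proj(w,(x,y,z)) for x,y in((cx+hx,cy+hy),(cx+hx,cy-hy),(cx-hx,cy-hy),(cx-hx,cy+hy))])
    M=cv2.getPerspectiveTransform(src,np.float32([(0,0),(W,0),(W,H),(0,H)]))
    return cv2.warpPerspective(cv2.cvtColor(w["image"],cv2.COLOR_RGB2BGR),M,(W,H),flags=cv2.INTER_CUBIC)
E
python3 - <<'E'
from o import *
a=ortho(out["L"],.52,.325,.15,.1,.018,2000); b=ortho(out["R"],.48,-.288,.15,.1,.018,2000)
cv2.imwrite("pics/o1.png",np.clip(np.hstack([a,b]).astype(float)*1.6,0,255))
a=ortho(out["B"],.565,-.107,.05,.05,.008,4000); b=ortho(out["A"],.68,.11,.05,.05,.046,4000)
cv2.imwrite("pics/o2.png",np.clip(np.hstack([a,b]).astype(float)*1.3,0,255))
E
```

```text
[ WARN:0@0.646] global loadsave.cpp:1063 imwrite_ Unsupported depth image for selected encoder is fallbacked to CV_8U.
```

View pics/o1.png

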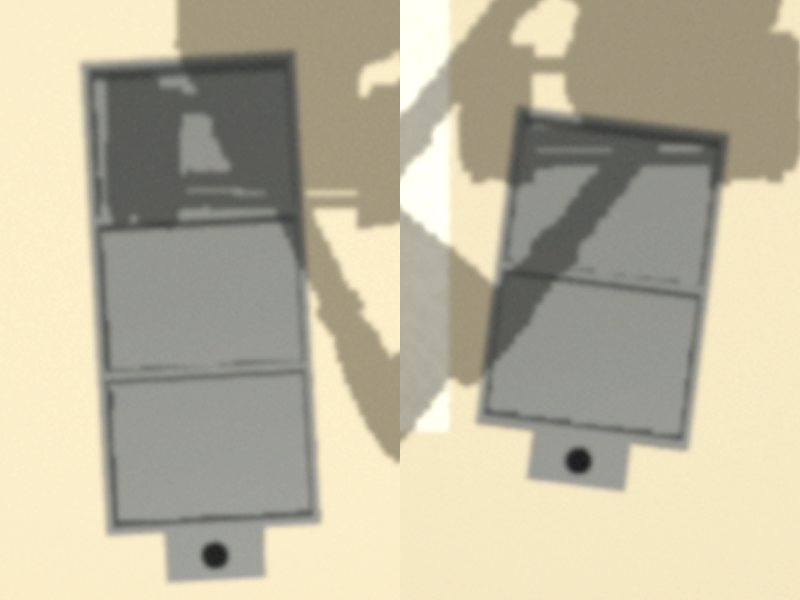

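View pics/o2.png

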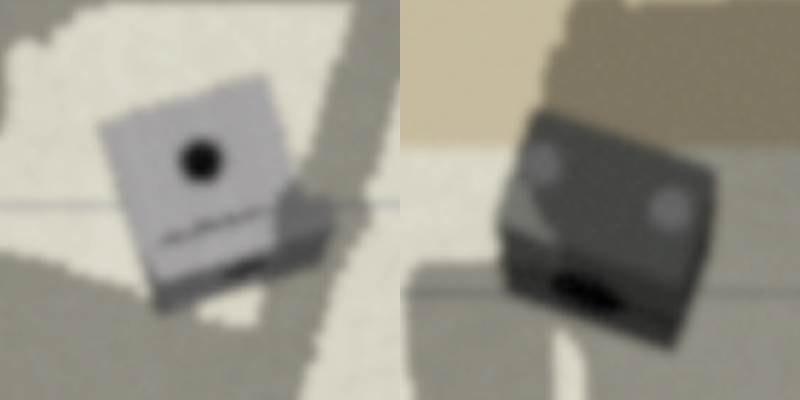

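Tray and part yaws, read from the orthophotos:
- **Long tray:** corners (81,64), (294,52), (320,522), (107,534), yaw +3.2°.
- **Short tray:** corners (519,107), (727,134), (689,448), (478,423), yaw −7.1°.
- **Angle:** foot corners (100,125), (265,75), with the plate on the low-x side, yaw 16.7°.
- **Block:** bolts at (542,163) and (670,208), long axis at 70.6°.

I'll start with the sleeve.

```bash
cat > pp.py <<'E'
from h import *
P={"sleeve":(.6925,-.119,np.pi/2,0,30),"angle":(.567,-.109,.29,-.021,40),"block":(.681,.109,-.339,0,30),"collar":(.4385,-.102,np.pi/4,0,50),"hub":(.4395,.128,3*np.pi/4,0,35)}
TR={"L":(.5245,.325,.0555),"S":(.4905,-.2890,-.124)}
SLOT={"sleeve":("L",-.078),"angle":("L",0),"block":("L",.078),"collar":("S",-.039),"hub":("S",.039)}
def run(n,g=.020,sgn=1,h=.17):
    x,y,phi,off,F=P[n]
    r.goto([x+off*np.cos(phi),y+off*np.sin(phi),h],q(phi)); 
    p,w=wristpic();b=[k for k in r.landmark_of(p,n) if k["confidence"]>.5]
    if b:
        m=ray(w,b[0]["point"],0)[:2];print(n,"refine",m.round(4),round(b[0]["confidence"],2))
        if np.hypot(*(m-[x,y]))<.008: x,y=np.array([x,y])*.4+m*.6
    x+=off*np.cos(phi);y+=off*np.sin(phi)
    r.move_straight([x,y,h])if 0 else r.move_straight([x,y,.075],.25)
    if r.move_straight([x,y,g],.12,force_limit=8): print("CONTACT",r.get_ee_pos()); r.move_straight([x,y,h]); return
    r.gripper_close(F); print("width",round(r.get_width()*94,1),"force",round(r.get_grasp_force(),1))
    r.move_straight([x,y,h],.25); print("lifted",round(r.get_width()*94,1),r.get_ft_force())
    t,s=SLOT[n];tx,ty,a=TR[t];ph=a+sgn*np.pi/2
    X=tx+s*np.cos(a)+off*np.cos(ph);Y=ty+s*np.sin(a)+off*np.sin(ph)
    r.goto([X,Y,h],q(ph)); r.dwell(.2)
    r.move_straight([X,Y,g+.010],.2)
    c=r.move_straight([X,Y,g+.002],.03,force_limit=4); print("touch",c,np.round(r.get_ee_pos(),4),np.round([X,Y],4))
    r.ungrasp(); r.move_straight([X,Y,h],.25); print("t",r.get_time())
E
python3 -c "
from pp import *
run('sleeve')
p,w=wristpic();save(p,'s1.png')"
```

```text
sleeve refine [ 0.6952 -0.1184] 0.74
width 34.2 force 30.0
lifted 34.2 [ 0.38158719  0.38262671 -1.06622034]
touch True [0.4479 0.3214 0.0237] [0.4466 0.3207]
t 18.1417
```

View pics/s1.png

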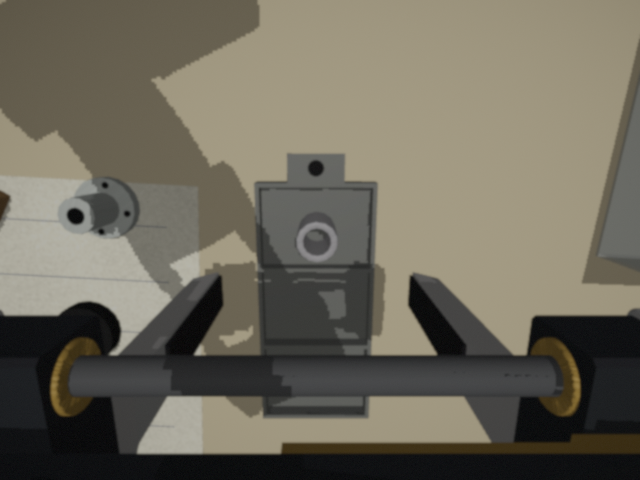

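The wrist view shows the sleeve upright near the middle of the tab-end compartment (317,240), and the touch height fits the tray floor. Next are the angle and the block.

```bash
python3 -c "
from pp import *
run('angle'); run('block')
p,w=wristpic();save(p,'s2.png')"
```

```text
angle refine [ 0.568  -0.1091] 0.83
width 7.1 force 40.0
lifted 7.8 [-0.12461092  0.0621366  -3.28258134]
touch True [0.527  0.3046 0.0239] [0.5257 0.304 ]
t 28.1083
block refine [0.6817 0.1103] 0.78
width 31.8 force 30.0
lifted 31.7 [ 0.15835811  0.21157453 -1.92320843]
touch True [0.6037 0.3299 0.0238] [0.6024 0.3293]
t 37.1167
```

View pics/s2.png

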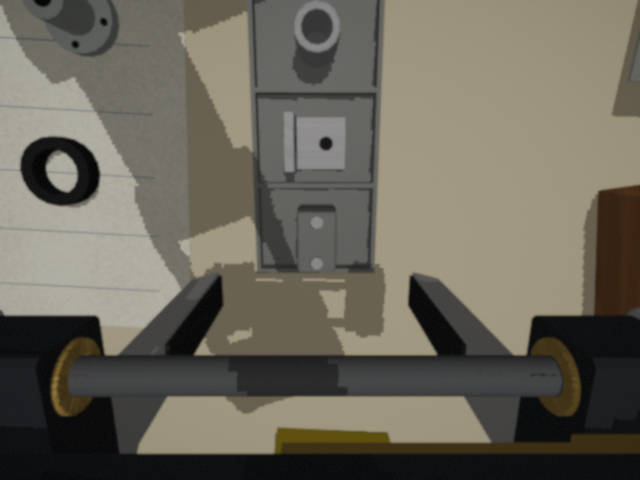

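The angle stands at (315,142) in the middle compartment and the block at (317,238) in the end one, both upright. On to the short tray.

```bash
python3 -c "
from pp import *
run('collar'); run('hub')
p=r.read_camera('top');save(p,'t2.png')
p=r.read_camera('scene');save(p,'sc2.png')
import cv2
a=cv2.imread('pics/sc2.png');c=lambda y0,y1,x0,x1:cv2.resize(a[y0:y1,x0:x1],(400,400),interpolation=cv2.INTER_CUBIC)
cv2.imwrite('pics/sc2c.png',np.hstack([c(110,230,375,495),c(220,340,85,205)]))
r.goto([.46,-.1,.36],q(np.pi/2));p,w=wristpic();save(p,'s3.png');print(r.get_time())"
```

```text
collar refine [ 0.4397 -0.0991] 0.86
width 52.7 force 49.5
lifted 52.8 [ 0.40242914  0.45284061 -3.40202774]
touch True [ 0.4531 -0.2853  0.024 ] [ 0.4518 -0.2842]
t 45.3833
hub refine [0.4366 0.1284] 0.6
width 29.4 force 35.0
lifted 29.6 [-0.72119615  0.32317437 -2.01365005]
touch True [ 0.5303 -0.2947  0.0238] [ 0.5292 -0.2938]
t 54.6833
55.9167
```

View pics/sc2c.png

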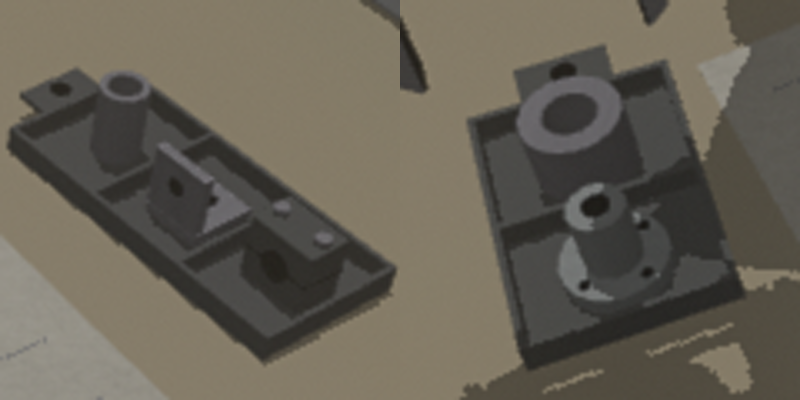

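View pics/s3.png

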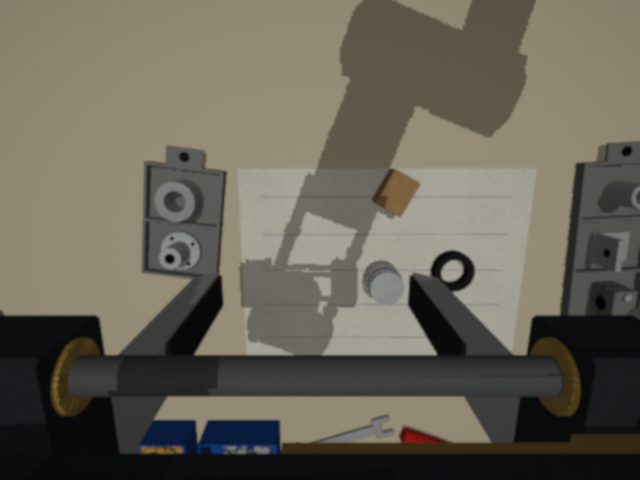

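All five parts stand upright in the right compartments (long tray in the left half of the crop, short tray in the right). The carton (396,192), tin (384,283) and tape (453,270) are still in place.

```bash
python3 -c "
from cell import r
print(r.finish_job())"
```

```text
the job is handed in; nothing more can be done
None
```

Both kits are made up in the order you asked and the job is handed in, at about 56 s on the robot's clock; the last pictures show every part standing upright in its compartment, with the tape roll, carton and tin untouched.

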